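# Level the shelf rail of a pipe frame with a spirit level

## Robot

A 6-joint arm with a two-finger parallel gripper is mounted at the origin on the work surface. World frame = base frame: x ahead of the robot, y to its left, z up, the work surface at z = 0. Lengths are in m, angles in degrees, forces in N, time in s.
With the tool pointing down it reaches from about 0.325 to 0.85 m from the base axis. Payload 15.5 kg.
Tool frame: the origin (TCP) lies midway between the tips of the shut fingers; the grasp point (between the pads) lies 19 mm behind it; z points along the fingers, y is the line along which they close (so a half turn about z gives the same grasp; the last joint's range is limited). The gripper opens to 91 mm and grips with 3 to 60 N. Pads are 32 mm wide; open, the fingers measure 118 mm over their backs; the gripper's body (76 mm by 178 mm) begins 60 mm behind the grasp point.
Start: joints at [-81.159, 28.281, 77.091, -0, 74.628, -5.472], TCP at [0.155, -0.606, 0.214] pointing down, gripper open.
Joint ranges: [-166.48, 166.48], [-47.26, 123.95], [12.59, 153.08], [-70.14, 250.14], [6.76, 159.57], [-176.63, 176.63]. Speed limits (degrees/s): [108.29, 108.29, 147.25, 172.46, 172.46, 172.46].

## Interface

Orientations are given as a 3x3 rotation matrix whose columns are the frame's x, y, z axes.
In Python, from bench import ctrl gives the robot as it stands. The module is installed in compiled form; this text tells all that it offers. Calls block until the motion is done:
- ctrl.goto(position, orientation): joint-space move of the TCP to a pose.
- ctrl.move_l(position, vel=0.15, ori=None, contact_N=None): straight line of the TCP; ori=None keeps the orientation; vel is the mean speed in m/s. With contact_N (N) it stops when the force on the tool has changed by that much, and returns True; else False.
- ctrl.movej(angles): joint-space move.
- ctrl.command_gripper(opening): opening from 0.0 (shut) to 1.0 (fully open); the grip force is fixed at half the most; returns when the fingers have stopped.
- ctrl.sleep(seconds).
- ctrl.ik(position, orientation): joint angles nearest the present ones, or None.
- ctrl.read_camera(name): name is "side" or "top" or "wrist"; returns the picture (384x512x3 uint8, blue, green, red); there is no depth.
- ctrl.camera_params(name): a dict with "fx", "fy", "cx", "cy" (pixels), "pose" (4x4, takes a point from camera to world coordinates); the wrist camera has in their place "T_tool_cam" (4x4, takes a point from camera to tool coordinates, whose origin is the TCP and whose axes are the flange's). Camera axes: x right, y up, looking along -z (the intrinsics and any distortion apply to the point x, -y, -z); pixel columns grow to the right and rows downward; lengths in m; the calibration is good to about 2 mm. A picture is of the moment at which its call begins: read the wrist's pose just before it. camera_params takes no time and is no camera call.
A pose or a line that the arm cannot do raises ctrl.MotionError and nothing moves.
- ctrl.sign_off(): hands the job in; it is judged then, once.
Readings, each from a call of its own:
- ctrl.current_t(): time.
- ctrl.current_q(): joint angles.
- ctrl.current_dq(): joint speeds.
- ctrl.current_effort(): joint torques, N m.
- ctrl.current_tool_pos(): TCP position.
- ctrl.current_eef_rot(): TCP orientation.
- ctrl.current_contact_force(): force on the tool from outside, world axes, zero at the start.
- ctrl.current_wrist_torque(): the same for the moment, N m.
- ctrl.current_grip_width(): opening from 0.0 (shut) to 1.0 (fully open).
- ctrl.current_grasp_force(): force on a finger pad.
Only numpy, scipy, OpenCV 4.12 (cv2) and the standard library are available. Lean on these libraries where they do the work, as an engineer would, in place of code of your own. Each camera call takes 0.05 s, during which the arm holds its last target. There are 200 camera calls.

## Task

The shelf rail of this half-built pipe frame is held at one end by a loosely tightened swivel clamp and its free end stands too high. Take the red spirit level out of its tilted wooden rest, set it down gently astride the rail, upright with its grooved underside on the pipe and about midway along it, and nudge the free end of the rail until the rail stays level by itself. Leave the level standing on the rail, and leave the loose things on the bench where they are.

Things in the scene. Friction and masses are not known exactly. Their poses are not given: they have to be found in the camera images.
- level: Red box-section spirit level, 230 long (own y, ends alike), 26 thick (x), 50 high (z), about 0.35 kg. Origin: centre of its underside, along which runs a silver V groove (22 wide, flanks at 35 degrees) that straddles the rail; seated, the origin is 9 above the rail's centreline. Starts in the rest, leaning 30 degrees towards the robot, origin 45 above the bench. Draw it out along its own z.
- level_top (a point): Middle of the level's top face, 50 above its origin along own z; same axes. Centre of mass: 34 below this point (heavy sole). The flat red sides can be gripped across the 26 mm anywhere between the cheeks of the rest. Astride the pipe only friction keeps it upright: set down or jolted more than about 6 degrees askew, it may roll off.
- rest: Fixed plywood rest, base 85 x 205 x 12. Origin: centre of its underside. Two forked cheeks, 16 thick, at own y = -85 and +85, hold the level in slots that lean 30 degrees about own y (mouths upwards and towards own -x); slot floor 45 above the bench, slots 29 wide, 24 deep along the lean. The middle 150 between the cheeks is open.
- frame: Fixed half-built shelf frame of 28 mm aluminium pipe with grey cast joints. Origin: on the bench, middle of its base (200 along own x, 500 along own y; pipes up to 32, joints up to 60 high). Posts 300 high stand at own y = +250, x = -100 and +100; the joints at y = -250 are still empty. The swivel clamp sits on the post at x = -100.
- rail: Round aluminium rail, 28 mm diameter, carried by the swivel clamp in front of the front post. Origin: on its centreline at the clamp's pivot, 180 above the bench (collar there 42 long, lug up to 30 above the centreline). Own y lies along the rail: free end at y = -480, other end at +45. Own z is up when level. It only swings up and down about own x.
- rail_end (a point): Centre of the rail's free end (black cap), 480 from the pivot; starts 35 to 85 higher than when level. The finger-tight clamp holds rail and level where they are left and slips only when 5 to 9 N presses down near this end (10 to 13 N lifts it). Rail and clamp flex under the hand: on letting go the end springs back roughly 12 to 25 mm (25 to 35 if lifted), so go past, let go, look again, repeat.
- rail_mid (a point): Point on the rail's centreline 240 from the pivot, the middle of its free length; same axes as the rail.
- joint_a: Loose grey cast pipe joint, 44 x 34 x 38, lying on the bench. Origin: centre of its underside. Bystander.
- joint_b: Loose grey cast pipe joint, 44 x 34 x 38, lying on the bench. Origin: centre of its underside. Bystander.
- joint_c: Loose grey cast pipe joint, 44 x 34 x 38, lying on the bench. Origin: centre of its underside. Bystander.
- bowl: Steel bowl, 116 across, 46 high. Origin: centre of its underside. Bystander.
- tape: White tape measure standing on edge, 70 x 38 x 62. Origin: centre of its underside. Bystander.
- driver: Grey and black cordless driver lying on its side, about 200 x 200 x 61. Origin: below the middle of the motor barrel (own x along the barrel, handle and battery towards own -y). Bystander.
- screwdriver: Screwdriver lying inside or near the frame's base, along its own x. Bystander.
There are look-alikes about, which are no part of the job. There is more than one size of the level; the job needs the larger.

How it is judged (in metres and radians):
At the end, for the whole second after the job is handed in: The level stands free on the rail, groove seated on the pipe (6 mm sideways, 0.03 rad along it), upright within 9 degrees, its middle within 90 mm of the middle of the rail's free length; the rail is within 1 degree of level; all at rest, loose things within 25 mm of where they were (y of level in the frame of rail_mid between -0.09 and 0.09 m and x of level in the frame of rail_mid between -0.006 and 0.006 m and z of level in the frame of rail_mid between 0.006 and 0.013 m and angle between the y axis of level and the y axis of rail, either way round below 0.03 rad and angle between level's own z axis and vertical below 0.16 rad and contact force between level and rail above 1 N and angle between rail's own y axis and vertical between 1.5533 and 1.5883 rad and linear speed of level below 0.01 m/s and angular speed of rail below 0.02 rad/s); the robot touches nothing.
It fails at once if a loose thing on the bench other than the level is pushed more than 25 mm (distance of any of joint_a, joint_b, joint_c, bowl, tape, driver, screwdriver from where it was at the start of the episode above 0.025 m).
It fails at once if the level is banged down on the rail (more than 40 N) (contact force between level and rail above 40 N).
It also fails if it takes over 67 s, if anything falls off the work surface, if the arm or the gripper's body presses on something with over 40 N, if the wrist force passes 120 N, or if a joint passes its speed limit or range.

## Working session

There is one attempt and no reset: what is moved stays moved. The work goes in short steps, each a Python script; the robot and the scene stay as the last script left them, time stands still between calls to the robot, and variables do not carry over. Pictures are saved under pics/ and viewed, at most 10 in all, crops included, and the job is handed in when it is done.

```bash
mkdir -p pics; python3 - <<'E'
from bench import ctrl
import cv2,numpy as np
np.set_printoptions(precision=4,suppress=True)
for n in("side","top"):
    cv2.imwrite(f"pics/{n}0.png",ctrl.read_camera(n)); p=ctrl.camera_params(n); print(n,p)
p=ctrl.camera_params("wrist");print(p, ctrl.current_t())
E
```

```text
side {'fx': 438.48366097979385, 'fy': 438.48366097979385, 'cx': 259.9116778184834, 'cy': 185.07602929794933, 'pose': array([[ 0.6925,  0.411 , -0.5929, -0.3777],
       [-0.721 ,  0.3667, -0.588 , -0.9331],
       [-0.0242,  0.8347,  0.5502,  0.964 ],
       [ 0.    ,  0.    ,  0.    ,  1.    ]])}
top {'fx': 416.43720372589115, 'fy': 416.43720372589115, 'cx': 258.653514417112, 'cy': 196.03157276877943, 'pose': array([[-0.0008,  0.9937, -0.112 ,  0.4044],
       [-1.    , -0.0003,  0.0052, -0.0071],
       [ 0.0051,  0.1121,  0.9937,  1.2854],
       [ 0.    ,  0.    ,  0.    ,  1.    ]])}
{'fx': 289.80241011263945, 'fy': 289.80241011263945, 'cx': 251.4651885416966, 'cy': 188.85769137059754, 'T_tool_cam': array([[-0.    ,  0.9621,  0.2727,  0.0775],
       [ 1.    , -0.0002,  0.0008, -0.0001],
       [ 0.0009,  0.2727, -0.9621, -0.1718],
       [ 0.    ,  0.    ,  0.    ,  1.    ]])} 0.1
```

View pics/side0.png

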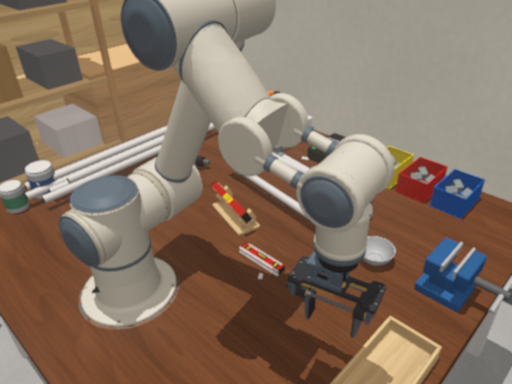

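View pics/top0.png

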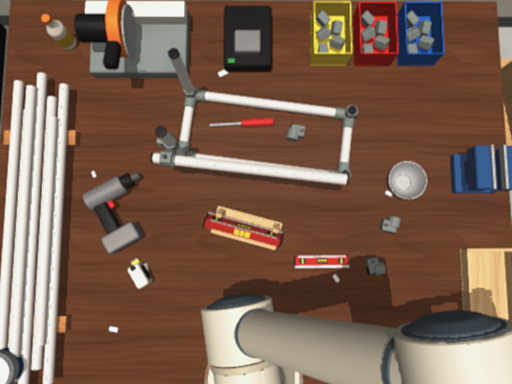

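```bash
cat > h.py <<'E'
from bench import ctrl
import cv2,numpy as np
np.set_printoptions(precision=4,suppress=True)
def cam(n):
    """picture, 4x4 camera pose, params"""
    p=ctrl.camera_params(n)
    if n=="wrist":
        T=np.eye(4);T[:3,:3]=ctrl.current_eef_rot();T[:3,3]=ctrl.current_tool_pos();T=T@p["T_tool_cam"]
    else: T=np.array(p["pose"])
    return ctrl.read_camera(n),T,p
def ray(T,p,u,v):
    d=T[:3,:3]@np.array([(u-p["cx"])/p["fx"],-(v-p["cy"])/p["fy"],-1]);return T[:3,3],d/np.linalg.norm(d)
def plane(T,p,u,v,z):
    o,d=ray(T,p,u,v);return o+d*(z-o[2])/d[2]
def tri(*rays):
    A=0;b=0
    for o,d in rays:
        M=np.eye(3)-np.outer(d,d);A=A+M;b=b+M@o
    x=np.linalg.solve(A,b);return x,[np.linalg.norm((np.eye(3)-np.outer(d,d))@(x-o)) for o,d in rays]
def proj(T,p,X):
    c=T[:3,:3].T@(np.asarray(X)-T[:3,3]);return np.array([p["cx"]+p["fx"]*c[0]/-c[2],p["cy"]-p["fy"]*c[1]/-c[2]])
def save(n,f):
    im,T,p=cam(n);cv2.imwrite(f"pics/{f}.png",im)
    np.savez(f"pics/{f}.npz",T=T,**{k:p[k] for k in("fx","fy","cx","cy")})
    return im,T,p
def load(f):
    z=np.load(f"pics/{f}.npz");return cv2.imread(f"pics/{f}.png"),z["T"],z
E
python3 - <<'E'
from h import *
print(ctrl.current_eef_rot(),ctrl.current_contact_force())
save("top","top1")
R=np.array([[1,0,0],[0,-1,0],[0,0,-1.]])
for i,y in enumerate((-0.06,0.1)):
    ctrl.goto([0.47,y,0.42],R); ctrl.sleep(.2); save("wrist",f"w{i}"); save("side",f"s{i}"); print(ctrl.current_t(),ctrl.current_tool_pos(),ctrl.current_q())
a=cv2.imread("pics/w0.png");b=cv2.imread("pics/s0.png");
cv2.imwrite("pics/w0b.png",cv2.resize(a,(800,600)))
E
```

```text
[[ 0.9689  0.2473 -0.0002]
 [ 0.2473 -0.9689  0.0011]
 [ 0.0001 -0.0011 -1.    ]] [-0.3681 -0.4457 -0.5977]
2.8083 [ 0.47   -0.0602  0.4199] [-14.5269   7.2541  76.5999  -0.0024  96.1571  75.493 ]
3.7917 [0.4702 0.0993 0.42  ] [ 4.7988  7.8771 75.8362 -0.004  96.2841 94.8724]
```

View pics/w0b.png

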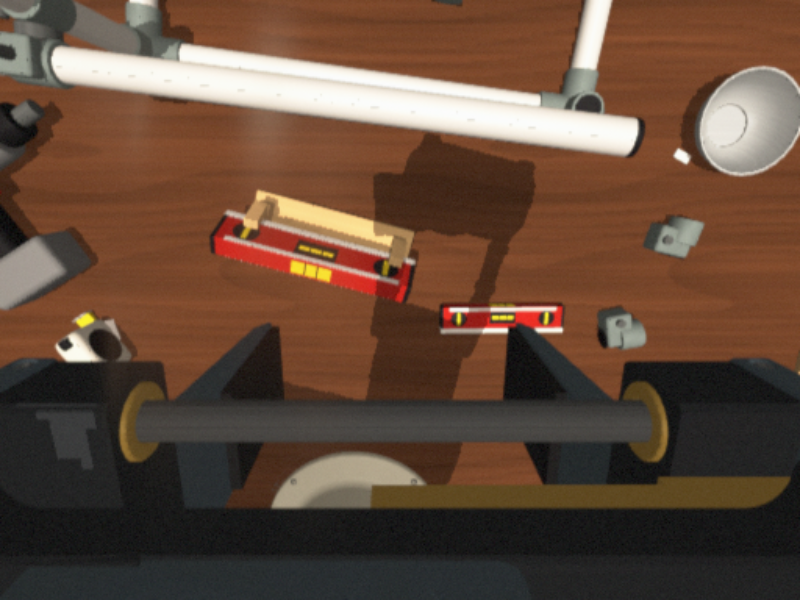

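View pics/s0.png

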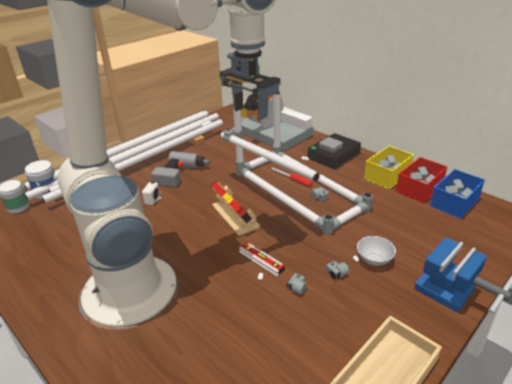

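```bash
cat > meas.py <<'E'
from h import *
from scipy.optimize import least_squares
def smask(im):
    hsv=cv2.cvtColor(cv2.GaussianBlur(im,(3,3),0),cv2.COLOR_BGR2HSV);return ((hsv[...,1]<95)&(hsv[...,2]>75)).astype(np.uint8)
def redmask(im):
    hsv=cv2.cvtColor(im,cv2.COLOR_BGR2HSV);return cv2.inRange(hsv,(0,190,90),(4,255,255))|cv2.inRange(hsv,(174,190,90),(180,255,255))
def lower_edge(im,p0,p1,n=25,below=14,above=6):
    """along the guessed centreline p0-p1, pixel where the pipe's lower side meets the background"""
    m=smask(im);out=[]
    for t in np.linspace(.06,.94,n):
        u,v=np.array(p0)+t*(np.array(p1)-p0);u=int(round(u));v=int(round(v))
        col=m[v-above:v+below,u]
        if not col[above]: continue
        k=above
        while k<len(col)-1 and col[k]: k+=1
        if k<len(col)-1: out.append((u,v-above+k-.5))
    out=np.array(out,float)
    f=np.polyfit(out[:,0],out[:,1],1)
    for _ in range(3):
        r=out[:,1]-np.polyval(f,out[:,0]);k=abs(r)<max(.7,1.5*np.median(abs(r)));f=np.polyfit(out[k,0],out[k,1],1)
    return out[k],f
E
python3 - <<'E'
from meas import *
im,T,p=load("w0")
G={"w0":((40,42),(400,87)),"top1":((190,161),(338,179)),"s0":((238,139),(308,174))}
tiles=[]
for f,(a,b) in G.items():
    im,T,p=load(f);e,fit=lower_edge(im,a,b,40,below=20 if f=="w0" else 12)
    print(f,len(e),fit)
    m=redmask(im);c=[x for x in cv2.findContours(m,0,2)[0] if cv2.contourArea(x)>60]
    for x in c: print("red",cv2.contourArea(x),cv2.boundingRect(x))
    for u,v in e: im[int(v+.5),int(u)]=(0,255,0)
    cv2.drawContours(im,c,-1,(255,255,0),1) if f!="top1" else 0
    u0,v0,w,h=dict(w0=(110,60,310,150),top1=(140,130,225,120),s0=(205,115,130,120))[f]
    tiles.append(cv2.resize(im[v0:v0+h,u0:u0+w],None,fx=800/w if f=="w0" else 400/w,fy=800/w if f=="w0" else 400/w,interpolation=0)[:387 if f=="w0" else 213])
tiles[2]=tiles[2][:213]
cv2.imwrite("pics/m0.png",np.vstack([tiles[0],np.hstack(tiles[1:])]))
E
```

```text
w0 40 [ 0.13  48.302]
red 230.0 (296, 200, 52, 10)
red 450.0 (212, 169, 51, 25)
red 200.0 (214, 158, 30, 16)
red 199.0 (164, 145, 30, 15)
red 483.5 (137, 139, 50, 35)
top1 40 [  0.1143 146.312 ]
red 120.5 (250, 233, 31, 13)
red 126.0 (205, 215, 29, 18)
red 170.5 (242, 118, 31, 8)
red 1952.5 (358, 2, 40, 54)
s0 30 [ 0.4577 37.5014]
red 71.5 (231, 201, 14, 14)
red 773.0 (396, 159, 50, 43)
```

View pics/m0.png

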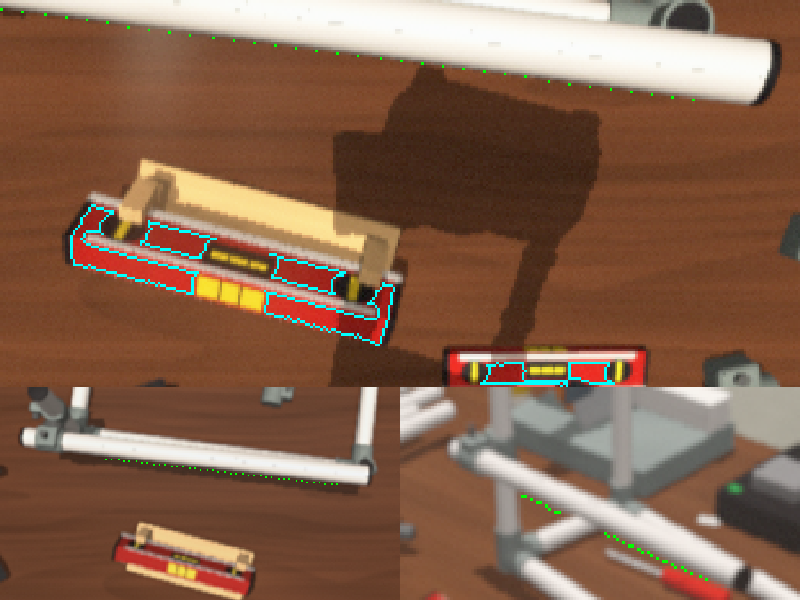

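```bash
cat >> meas.py <<'E'
def rail_fit(views,ends,x0,zw=True):
    """views: (T,p,edge pixels); ends: (T,p,pixel of free end). axis = end + s*d ; params end(3),yaw,tilt"""
    def axis(q):
        yaw,t=q[3:];return q[:3],np.array([np.sin(-yaw)*np.cos(t),np.cos(yaw)*np.cos(t),-np.sin(t)])  # d: from the end towards the pivot
    def res(q,w=True):
        e,d=axis(q);r=[]
        for T,p,px in views:
            rr=[]
            for u,v in px:
                o,k=ray(T,p,u,v);n=np.cross(k,d);n/=np.linalg.norm(n);rr.append(abs((e-o)@n)-.014)
            r.append(np.array(rr)*1e3/np.sqrt(len(rr))*2)
        for T,p,px in ends: r.append(proj(T,p,e)-px)
        if zw: r.append([((e+.48*d)[2]-.18)*1e3])
        return np.concatenate(r)
    s=least_squares(res,x0,loss="soft_l1");e,d=axis(s.x);return e,d,e+.48*d,s
E
python3 - <<'E'
from meas import *
Y=[]
for f,box in (("w0",(130,130,150,75)),("w1",(180,120,200,110)),("top1",(200,205,90,45))):
    im,T,p=load(f);u,v,w,h=box
    hsv=cv2.cvtColor(im,cv2.COLOR_BGR2HSV)[v:v+h,u:u+w];m=cv2.inRange(hsv,(20,180,150),(35,255,255))
    m=cv2.morphologyEx(m,cv2.MORPH_CLOSE,np.ones((3,3)))
    c=max(cv2.findContours(m,0,2)[0],key=cv2.contourArea);M=cv2.moments(c);px=np.array([M["m10"],M["m01"]])/M["m00"]+[u,v]
    Y.append(ray(T,p,*px));print(f,cv2.contourArea(c),px,plane(T,p,*px,.0883))
print("label",tri(*Y))
im,T,p=load("w0")
# front top edge line, from lower border of the red top face
m=redmask(im);pts=np.array([(u,np.nonzero(m[130:200,u])[0].max()+130.5) for u in list(range(142,182))+list(range(216,254))])
f=np.polyfit(*pts.T,1);print(f,np.std(pts[:,1]-np.polyval(f,pts[:,0])))
a,b=[plane(T,p,u,np.polyval(f,u),.0818) for u in(142,254)];print("edge",a,b,"yaw",np.degrees(np.arctan2(-(a-b)[0],(a-b)[1])),np.linalg.norm(plane(T,p,137,np.polyval(f,137),.0818)-plane(T,p,261,np.polyval(f,261),.0818)))
G={"w0":((40,42),(400,87)),"top1":((190,161),(338,179)),"s0":((238,139),(308,174))}
L={k:load(k) for k in G};E={k:lower_edge(L[k][0],*G[k],40,below=20 if k=="w0" else 12)[0] for k in G}
ends=[(*L["w0"][1:],(408.5,88)),(*L["s0"][1:],(315.5,176.7))]
for ks in(("w0","top1"),("w0","top1","s0")):
    e,d,pv,s=rail_fit([(*L[k][1:],E[k]) for k in ks],ends,[.6,-.22,.24,0,.1])
    print(ks,e,d,pv,np.degrees(s.x[3:]),s.cost,s.fun[-5:])
print(tri(ray(*ends[0][:2],*ends[0][2]),ray(*ends[1][:2],*ends[1][2])))
E
```

```text
w0 152.0 [198.4408 172.8553] [0.4342 0.0345 0.0883]
w1 166.5 [288.2513 173.017 ] [0.434  0.0343 0.0883]
top1 0.0 [nan nan] [nan nan nan]
label (array([nan, nan, nan]), [np.float64(nan), np.float64(nan), np.float64(nan)])
[  0.2618 125.5515] 0.42976256543512714
edge [0.4513 0.1355 0.0818] [ 0.3967 -0.0643  0.0818] yaw -15.282931698606848 0.22952453222733918
('w0', 'top1') [ 0.5663 -0.2475  0.2254] [ 0.1271  0.9873 -0.0951] [0.6274 0.2264 0.1797] [-7.3353  5.4561] 20.506078638860654 [-0.4085  2.1297  1.199   1.0521 -0.2796]
('w0', 'top1', 's0') [ 0.5764 -0.2688  0.1811] [ 0.0199  0.9998 -0.0056] [0.586  0.2111 0.1784] [-1.1421  0.3222] 130.76113569071626 [-0.526  -4.0327  7.8771 13.9969 -1.6303]
(array([ 0.5671, -0.2444,  0.2285]), [np.float64(0.002031005808447895), np.float64(0.0020310058084478024)])<stdin>:7: RuntimeWarning: invalid value encountered in divide
```

```bash
python3 - <<'E'
from meas import *
import meas
G={"w0":((40,42),(400,87)),"w1":((130,48),(440,86)),"top1":((190,161),(338,179)),"s0":((238,139),(308,174))}
L={k:load(k) for k in G}
e=np.array([.5663,-.2475,.2254]);d=np.array([.1271,.9873,-.0951])
print({k:[proj(*L[k][1:],e+s*d) for s in(0,.48)] for k in G})
meas.smask=lambda im:(cv2.cvtColor(im,cv2.COLOR_BGR2HSV)[...,1]<60).astype(np.uint8)&(im.min(2)>105).astype(np.uint8)
E={}
for k in G:
    a,b=[proj(*L[k][1:],e+s*d) for s in(.42,.02)]
    a=a if a[0]>2 else np.array(G[k][0]);E[k],f=lower_edge(L[k][0],a,b,40,below=20 if k[0]=="w" else 12);print(k,len(E[k]),f)
ends=[(*L["w0"][1:],(408.5,88)),(*L["s0"][1:],(315.5,176.7))]
for ks in(("w0","top1"),("w0","w1","top1"),("w0","w1","s0"),("w0","w1","top1","s0")):
    ee,dd,pv,s=rail_fit([(*L[k][1:],E[k]) for k in ks],ends,[.566,-.247,.225,-.128,.095])
    print(ks,ee,dd,pv,np.degrees(s.x[3:]),s.cost,s.fun[-5:])
t=[]
for k in("w1","s0"):
    im=L[k][0].copy()
    for u,v in E[k]: im[int(v+.5),int(u)]=(0,255,0)
    for s in np.linspace(0,.48,9):
        u,v=proj(*L[k][1:],e+s*d);
        if 0<=u<512 and 0<=v<384: im[int(v+.5),int(u+.5)]=(0,0,255)
    t.append(cv2.resize(im[0:150,100:512],(800,291),interpolation=0) if k=="w1" else cv2.resize(im[110:210,200:475],(800,291),interpolation=0))
cv2.imwrite("pics/m1.png",np.vstack(t))
E
```

```text
{'w0': [array([408.1268,  90.1693]), array([30.0167, 42.5879])], 'w1': [array([541.1918,  89.9979]), array([153.2278,  42.7942])], 'top1': [array([349.8271, 179.6606]), array([169.8639, 159.8368])], 's0': [array([316.6976, 177.7507]), array([228.8645, 137.9725])]}
w0 40 [ 0.1296 47.7222]
w1 40 [ 0.1261 32.3384]
top1 40 [  0.1147 145.0371]
s0 33 [ 0.4591 36.1952]
('w0', 'top1') [ 0.5678 -0.2465  0.2269] [ 0.1283  0.9869 -0.0981] [0.6294 0.2272 0.1799] [-7.4097  5.6288] 6.661272358473083 [-0.3215  0.7364  1.2782  0.3272 -0.14  ]
('w0', 'w1', 'top1') [ 0.5681 -0.2465  0.2271] [ 0.129   0.9868 -0.0983] [0.63   0.2272 0.1799] [-7.4499  5.641 ] 8.520464829072415 [-0.2961  0.5017  1.3135  0.2554 -0.1263]
('w0', 'w1', 's0') [ 0.5686 -0.2462  0.2277] [ 0.1297  0.9865 -0.0994] [0.6308 0.2274 0.18  ] [-7.4924  5.7075] 2.6436923998905204 [-0.2173  0.0521  1.3379 -0.0109 -0.0465]
('w0', 'w1', 'top1', 's0') [ 0.568  -0.246   0.2281] [ 0.1294  0.9865 -0.1002] [0.6301 0.2276 0.18  ] [-7.4733  5.7513] 10.071197850737196 [-0.2634  0.5266  1.1845 -0.0782  0.0183]
```

View pics/m1.png

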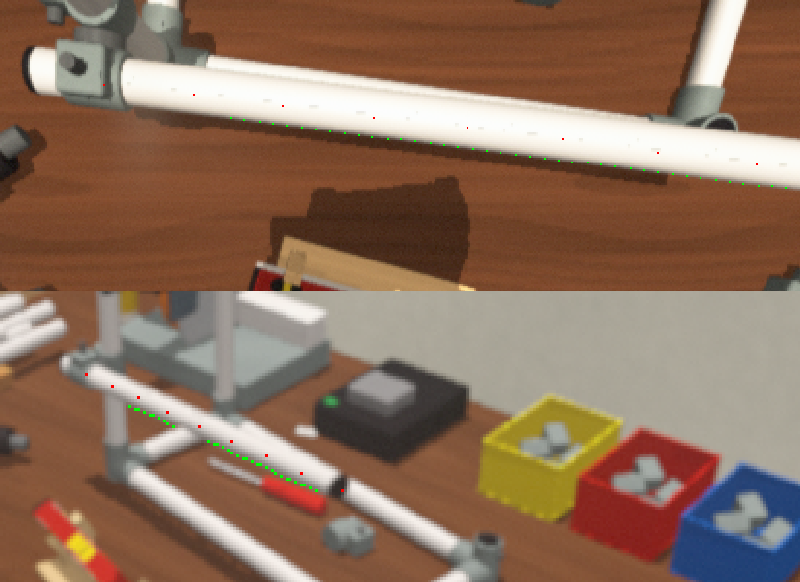

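```bash
cat > geo.py <<'E'
from h import *
k=np.array([0,0,1.]);c30,s30=np.cos(np.pi/6),.5
psi=np.radians(-15.28);yl=np.array([-np.sin(psi),np.cos(psi),0]);xh=np.array([np.cos(psi),np.sin(psi),0])
zl=-s30*xh+c30*k;xl=c30*xh+s30*k
top=np.array([.4343,.0340,.0883]);org=top-.05*zl
H=.017   # TCP height in the level's own frame while gripped
def rail(end,piv):
    d=piv-end;d/=np.linalg.norm(d);x=np.cross(d,k);x/=np.linalg.norm(x);return d,x,np.cross(x,d)
end=np.array([.5682,-.2462,.2278]);piv=np.array([.6304,.2275,.180])
yr,xr,zr=rail(end,piv);mid=piv-.24*yr;seat=mid+.009*zr
def Rt(s,x,z): y=s*x;return np.column_stack([np.cross(y,-z),y,-z])
E
python3 - <<'E'
from geo import *
print(org,seat,yr)
for s in(1,-1):
    Rg=Rt(s,xl,zl);Rp=Rt(s,xr,zr)
    for P,R in((org+(H+.09)*zl,Rg),(org+H*zl,Rg),(org+(H+.09)*zl+.15*k,Rg),(seat+(H+.08)*zr,Rp),(seat+H*zr,Rp)): print(s,P,ctrl.ik(P,R))
E
```

```text
[0.4584 0.0274 0.045 ] [ 0.5994 -0.0084  0.2128] [ 0.1295  0.9866 -0.0996]
1 [0.4068 0.0415 0.1377] None
1 [0.4502 0.0297 0.0597] [  3.3545  31.3351 135.3594 211.3977  17.8584 166.1254]
1 [0.4068 0.0415 0.2877] [  6.7379  -6.1475 118.8069 -16.8066  40.4129  32.2522]
1 [0.6007 0.0012 0.3094] [-2.2375 22.5926 71.8506 -5.7026 86.1     5.6582]
1 [ 0.5996 -0.0067  0.2298] [-2.992  25.9072 78.9881 -5.8805 75.6261  5.9755]
-1 [0.4068 0.0415 0.1377] None
-1 [0.4502 0.0297 0.0597] [  3.3545  31.3351 135.3594 211.3977  17.8584 -13.8746]
-1 [0.4068 0.0415 0.2877] [   6.7379   -6.1475  118.8069  -16.8066   40.4129 -147.7478]
-1 [0.6007 0.0012 0.3094] [  -2.2375   22.5926   71.8506   -5.7026   86.1    -174.3418]
-1 [ 0.5996 -0.0067  0.2298] [  -2.992    25.9072   78.9881   -5.8805   75.6261 -174.0245]
```

```bash
cat >> geo.py <<'E'
from scipy.spatial.transform import Rotation as Ro
G0=.036  # grasp point height in the level's frame
def pose(o,x,y,z,s,th,lift=0,yo=0):
    """TCP pose gripping a level with origin o and axes x,y,z; tool pitched th (deg) about level x"""
    R=Ro.from_rotvec(np.radians(th)*x).as_matrix()@Rt(s,x,z);return o+yo*y+(G0+lift)*z+.019*R[:,2],R
E
python3 - <<'E'
from geo import *
q=ctrl.current_q()
for s in(1,-1):
  for th in range(-45,46,5):
    r=[]
    for l in(.09,.06,.03,0):
        r.append(ctrl.ik(*pose(org,xl,yl,zl,s,th,l)))
    P,R=pose(org,xl,yl,zl,s,th,.06);r.append(ctrl.ik(P+.15*k,R))
    r.append(ctrl.ik(*pose(seat,xr,yr,zr,s,th,.08)));r.append(ctrl.ik(*pose(seat,xr,yr,zr,s,th,0)))
    print(s,th,["-" if a is None else "%d/%d/%d/%d"%(a[2],a[3],a[4],a[5]) for a in r])
E
```

```text
1 -45 ['111/-51/69/96', '111/-53/67/98', '110/-54/65/100', '109/-56/63/101', '104/-48/81/80', '69/-45/99/26', '74/-44/92/33']
1 -40 ['114/-52/64/96', '113/-54/62/98', '113/-56/59/100', '112/-59/58/102', '106/-47/77/78', '69/-41/97/25', '75/-41/89/31']
1 -35 ['116/-53/59/95', '116/-56/56/98', '116/-59/54/101', '115/-62/52/104', '108/-46/72/76', '69/-37/95/23', '75/-37/87/28']
1 -30 ['119/-55/53/95', '119/-58/50/99', '119/-62/48/102', '118/-65/46/106', '110/-45/67/74', '69/-33/93/21', '76/-33/85/26']
1 -25 ['122/-57/47/95', '122/-61/44/99', '122/-66/42/104', '-', '112/-44/62/71', '69/-29/92/19', '76/-29/82/23']
1 -20 ['124/-59/41/94', '125/-65/38/100', '-', '-', '113/-42/56/67', '70/-24/90/16', '76/-25/81/20']
1 -15 ['127/-62/34/94', '127/-69/31/102', '-', '-', '115/-39/50/62', '70/-20/89/14', '77/-20/79/17']
1 -10 ['130/-65/27/93', '-', '-', '-', '117/-34/45/55', '70/-15/87/11', '77/-15/77/13']
1 -5 ['132/-69/19/93', '-', '-', '133/238/19/144', '119/-28/39/46', '71/-10/86/8', '78/-10/76/9']
1 0 ['-', '135/248/11/130', '135/224/13/153', '135/211/17/166', '120/-18/34/33', '71/-5/86/5', 
[... 2674 characters left out ...]
18/26/52', '141/128/29/41', '140/135/33/34', '125/40/37/140', '74/14/85/172', '81/14/75/169']
-1 25 ['141/97/31/66', '141/109/33/53', '141/118/35/44', '140/124/37/37', '126/48/43/127', '74/19/85/169', '81/19/76/165']
-1 30 ['141/92/38/64', '141/102/38/54', '141/109/40/45', '139/114/41/40', '126/53/49/117', '75/23/86/166', '81/24/77/161']
-1 35 ['141/87/43/62', '140/95/43/54', '140/101/44/47', '138/106/45/42', '127/56/55/110', '76/28/87/163', '82/28/79/157']
-1 40 ['140/83/48/61', '139/89/48/54', '138/94/48/49', '137/98/48/45', '127/58/60/104', '77/32/88/160', '82/33/80/154']
-1 45 ['139/78/53/60', '138/83/52/54', '136/87/52/50', '134/90/52/47', '127/60/65/98', '77/37/90/157', '83/37/82/150']
```

```bash
python3 - <<'E'
from geo import *
s,th=1,-35
ctrl.command_gripper(.62)
ctrl.goto(*pose(org,xl,yl,zl,s,th,.09))
print(ctrl.current_t(), ctrl.current_contact_force())
P,R=pose(org,xl,yl,zl,s,th,.0)
print(ctrl.move_l(P,vel=.08,contact_N=8),ctrl.current_tool_pos()-P,ctrl.current_contact_force())
save("wrist","g0"); save("side","gs0")
ctrl.command_gripper(0)
print(ctrl.current_grip_width()*91,ctrl.current_grasp_force(),ctrl.current_contact_force(),ctrl.current_wrist_torque(),ctrl.current_t())
a=cv2.imread("pics/g0.png");b=cv2.imread("pics/gs0.png")[130:280,140:340]
cv2.imwrite("pics/m2.png",np.hstack([cv2.resize(a,(440,330)),cv2.resize(b,(360,330))]))
E
```

```text
5.6333 [-0.163   1.2554  0.2136]
False [-0.0001  0.0001  0.0003] [ 0.5844 -0.2283 -0.2497]
25.980920667802625 29.997552931308746 [-3.0751  1.641   1.3248] [ 0.512   0.2782 -0.1589] 7.5833
```

View pics/m2.png

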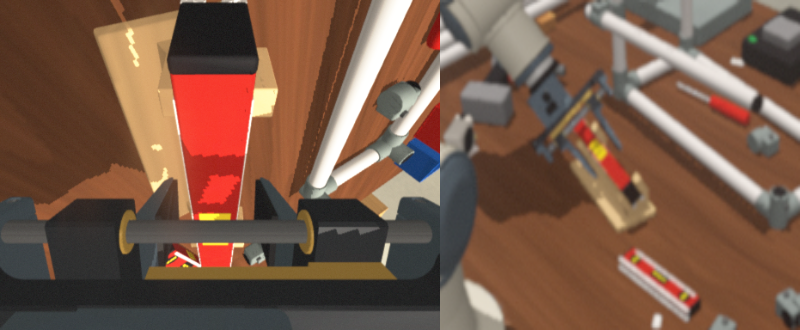

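```bash
python3 - <<'E'
from geo import *
s,th=1,-35
P,R=pose(org,xl,yl,zl,s,th,.06)
ctrl.move_l(P,vel=.08); print(ctrl.current_grip_width()*91)
ctrl.move_l(P+.15*k,vel=.25)
P,R=pose(seat,xr,yr,zr,s,th,.06); ctrl.goto(P,R)
P,R=pose(seat,xr,yr,zr,s,th,.02); ctrl.move_l(P,vel=.1)
ctrl.sleep(.2); print(ctrl.current_t(),ctrl.current_tool_pos()-P,ctrl.current_contact_force(),ctrl.current_wrist_torque(),ctrl.current_grip_width()*91)
save("wrist","p0"); save("side","ps0");save("top","pt0")
a=cv2.imread("pics/p0.png");b=cv2.imread("pics/ps0.png")[100:220,190:350];c=cv2.imread("pics/pt0.png")[120:240,150:370]
cv2.imwrite("pics/m3.png",np.vstack([np.hstack([cv2.resize(a,(400,300)),cv2.resize(b,(400,300))]),np.hstack([cv2.resize(c,(550,300)),np.zeros((300,250,3),np.uint8)])]))
E
```

```text
25.876257999348717
10.8917 [0.0002 0.0001 0.0006] [ 0.2973  0.0032 -4.3094] [ 0.8128 -0.1957 -0.0022] 25.838245872506587
```

View pics/m3.png

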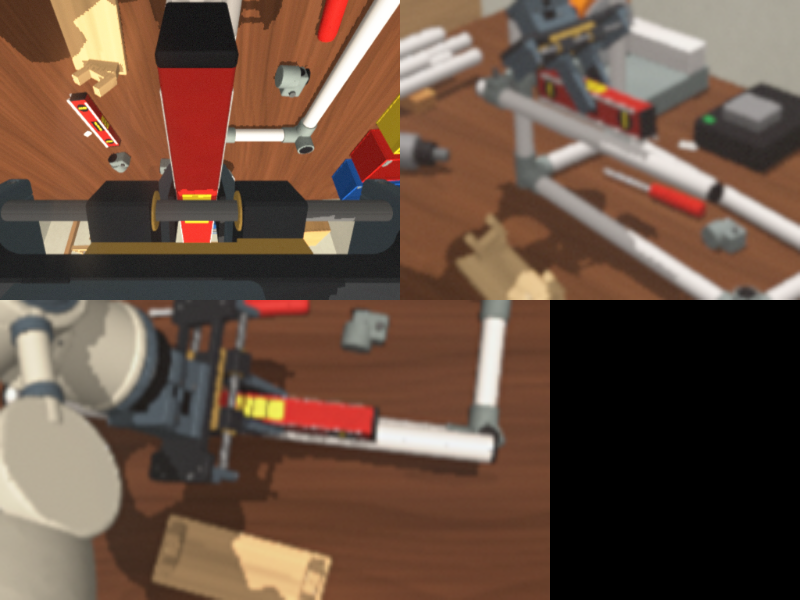

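```bash
python3 - <<'E'
from geo import *
from meas import redmask,lower_edge
import meas
meas.smask=lambda im:(cv2.cvtColor(im,cv2.COLOR_BGR2HSV)[...,1]<60).astype(np.uint8)&(im.min(2)>105).astype(np.uint8)
im,T,p=load("pt0");o=seat+.02*zr
m=redmask(im)
for y in(-.05,-.08,-.10):
    pr=[proj(T,p,o+x*xr+y*yr+z*zr) for x,z in((-.013,.05),(.013,.05),(-.013,0))]
    u=int(round(pr[0][0]));r=np.nonzero(m[150:200,u])[0]+150;print(u,[q.round(1) for q in pr],"red rows",r.min(),r.max())
e,f=lower_edge(im,(305,174),(345,178),20,below=12);print("rail lower edge obs",e[:,1].round(1)[::4],e[::4,0])
for y in(-.32,-.38,-.44):
    best=max((proj(T,p,piv+y*yr+.014*(np.cos(a)*xr+np.sin(a)*zr)) for a in np.linspace(0,6.28,90)),key=lambda q:q[1]);print("pred",best,np.polyval(f,best[0]))
# side view: level bottom edge and end
im,T,p=load("ps0");m=redmask(im)
for y in(-.06,-.09):
    q=[proj(T,p,o-.013*xr+y*yr+z*zr) for z in(0,.05)]
    u=int(round(q[0][0]));r=np.nonzero(m[110:180,u])[0]+110;print("side",q,r.min(),r.max())
E
```

```text
274 [array([273.8, 169.8]), array([275.1, 159.4]), array([274.9, 173.5])] red rows 161 168
286 [array([286.1, 171.2]), array([287.4, 160.7]), array([286.6, 174.8])] red rows 163 170
294 [array([294.3, 172.1]), array([295.6, 161.6]), array([294.5, 175.7])] red rows 164 170
rail lower edge obs [180.5 181.5 181.5 182.5 183.5] [307. 315. 322. 330. 337.]
pred [286.926  177.2016] 177.8986880323215
pred [309.8867 179.7971] 180.5227698687836
pred [333.1249 182.424 ] 183.17856379726354
side [array([275.773, 153.457]), array([274.7338, 139.7776])] 138 138
side [array([281.5998, 155.9916]), array([280.6432, 142.1509])] 140 141
```

```bash
python3 - <<'E'
from geo import *
s,th=1,-35
P,R=pose(seat-.0008*xr,xr,yr,zr,s,th,-.006)
f0=np.array(ctrl.current_contact_force())
print(ctrl.move_l(P,vel=.02,contact_N=3.0))
p=np.array(ctrl.current_tool_pos());print((p-pose(seat,xr,yr,zr,s,th,0)[0])@np.column_stack([xr,yr,zr])*1e3)
ctrl.sleep(.3);print(ctrl.current_contact_force()-f0,ctrl.current_wrist_torque(),ctrl.current_t())
save("wrist","q0");save("top","qt0");save("side","qs0")
E
```

```text
True
[-0.7908 -0.1358 -0.688 ]
[ 0.2797 -2.4771  7.0804] [ 0.3191 -0.4175  0.0035] 12.2833
```

```bash
python3 - <<'E'
from geo import *
s,th=1,-35
p=np.array(ctrl.current_tool_pos());ctrl.move_l(p+.0008*zr,vel=.02);ctrl.sleep(.2);print(ctrl.current_contact_force())
ctrl.command_gripper(.45);ctrl.sleep(.3);print(ctrl.current_contact_force(),ctrl.current_grip_width()*91)
save("side","rs0")
R=ctrl.current_eef_rot();ctrl.move_l(ctrl.current_tool_pos()-.07*R[:,2]*0+.09*zr,vel=.1)
print(ctrl.current_t())
# look from the free-end side, tool down
Rd=np.array([[1,0,0],[0,-1,0],[0,0,-1.]])
ctrl.goto([.44,-.1,.42],Rd);ctrl.sleep(.2)
save("wrist","r0");save("side","rs1");save("top","rt0");print(ctrl.current_t(),ctrl.current_contact_force())
a=cv2.imread("pics/r0.png");b=cv2.imread("pics/rs1.png")[100:220,190:350];c=cv2.imread("pics/rt0.png")[120:240,150:370]
cv2.imwrite("pics/m4.png",np.vstack([np.hstack([cv2.resize(a,(400,300)),cv2.resize(b,(400,300))]),np.hstack([cv2.resize(c,(550,300)),np.zeros((300,250,3),np.uint8)])]))
E
```

```text
[-0.0502 -2.4597  0.5786]
[-0.315  -0.2206  0.4113] 40.6581691359278
14.7333
16.0333 [-0.0233  0.7745  0.3186]
```

View pics/m4.png

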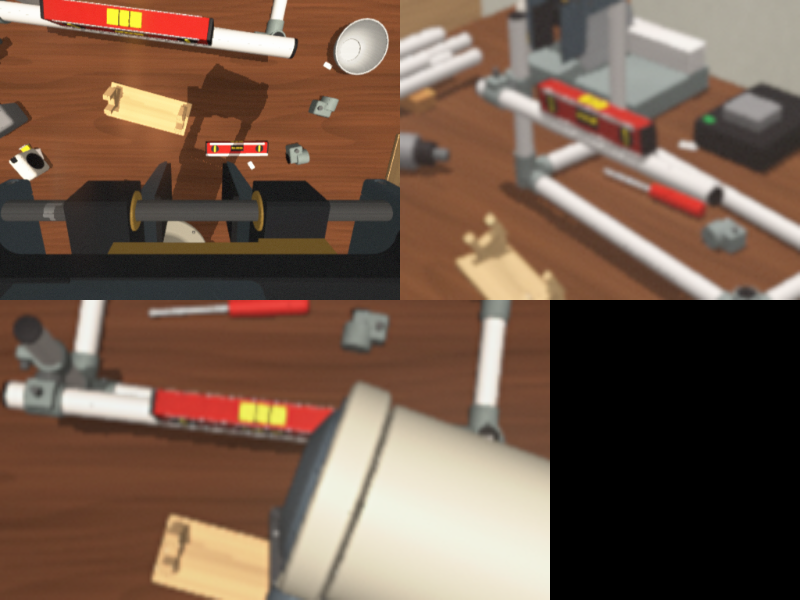

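```bash
cat > nudge.py <<'E'
from geo import *
RAD=.462
R=Rt(1,xr,k);yh=np.array([yr[0],yr[1],0]);yh/=np.linalg.norm(yh)
def pt(z):
    h=z-.014-.18;r=np.sqrt(RAD**2-h*h);return np.array([*(piv-r*yh)[:2],z])
def touch(z0):
    """come down from z0, return tip height at first touch"""
    f0=np.array(ctrl.current_contact_force());hit=ctrl.move_l(pt(.17),vel=.02,contact_N=1.2)
    z=ctrl.current_tool_pos()[2];ctrl.sleep(.1);return hit,z,(ctrl.current_contact_force()-f0)[2]
def press(z,n=3):
    a=ctrl.current_tool_pos()[2]
    for zz in np.linspace(a,z,n+1)[1:]:
        ctrl.move_l(pt(zz),vel=.03);ctrl.sleep(.05);print("  press %.4f F %.1f"%(zz,ctrl.current_contact_force()[2]))
def release(top):
    z=ctrl.current_tool_pos()[2]
    ctrl.move_l(pt(z+.03),vel=.03);ctrl.move_l(pt(max(top,z+.035)),vel=.1)
E
python3 - <<'E'
from nudge import *
ctrl.command_gripper(0)
ctrl.goto(pt(.33),R);ctrl.move_l(pt(.262),vel=.15);ctrl.sleep(.1);print(ctrl.current_t(),ctrl.current_contact_force())
print(touch(.262),"expected",.18+.462*.0996+.014)
press(.183,6);release(.2)
print(ctrl.current_contact_force(),ctrl.current_t());
print(touch(0));ctrl.move_l(pt(.25),vel=.05);print(ctrl.current_t())
E
```

```text
18.9167 [0.0902 0.7873 0.7631]
(True, np.float64(0.2305537252022008), np.float64(0.20209071816535018)) expected 0.2400152
  press 0.2228 F 3.5
  press 0.2149 F 5.7
  press 0.2069 F 5.9
  press 0.1989 F 5.3
  press 0.1910 F 5.6
  press 0.1830 F 5.2
[ 0.2964 -0.3443  0.5589] 25.2333
(True, np.float64(0.19413496731140867), np.float64(0.43772209912949744))
27.8917
```

```bash
python3 - <<'E'
from nudge import *
f0=np.array(ctrl.current_contact_force())
ctrl.move_l(pt(.205),vel=.1);ctrl.sleep(.15);b=ctrl.current_contact_force()[2]
for z in(.200,.197,.194,.192,.190,.188):
    ctrl.move_l(pt(z),vel=.03);ctrl.sleep(.15);print(z,ctrl.current_tool_pos()[2],np.mean([ctrl.current_contact_force()[2] for _ in range(3)])-b)
ctrl.move_l(pt(.22),vel=.03);ctrl.move_l(pt(.3),vel=.2)
Rd=np.array([[1,0,0],[0,-1,0],[0,0,-1.]])
ctrl.goto([.44,-.1,.42],Rd);ctrl.sleep(.2)
save("wrist","v0");save("side","vs0");print(ctrl.current_t())
ctrl.goto([.42,.16,.42],Rd);ctrl.sleep(.2)
save("wrist","v1");save("side","vs1");save("top","vt1");print(ctrl.current_t())
a=cv2.imread("pics/v0.png")[0:160];b=cv2.imread("pics/vs1.png")[100:220,190:350];c=cv2.imread("pics/vt1.png")[120:240,150:370]
cv2.imwrite("pics/m5.png",np.vstack([cv2.resize(a,(800,250)),np.hstack([cv2.resize(b,(350,300)),cv2.resize(c,(450,300))])]))
E
```

```text
0.2 0.20006755093701392 1.156209044592904
0.197 0.19700658677439442 0.5030692621648639
0.194 0.19408153655508356 0.8077985313581749
0.192 0.192060771285159 2.81221882306305
0.19 0.19007481476416963 2.2673390770443853
0.188 0.18807298716829984 4.343237785724929
34.6167
35.9833
```

View pics/m5.png

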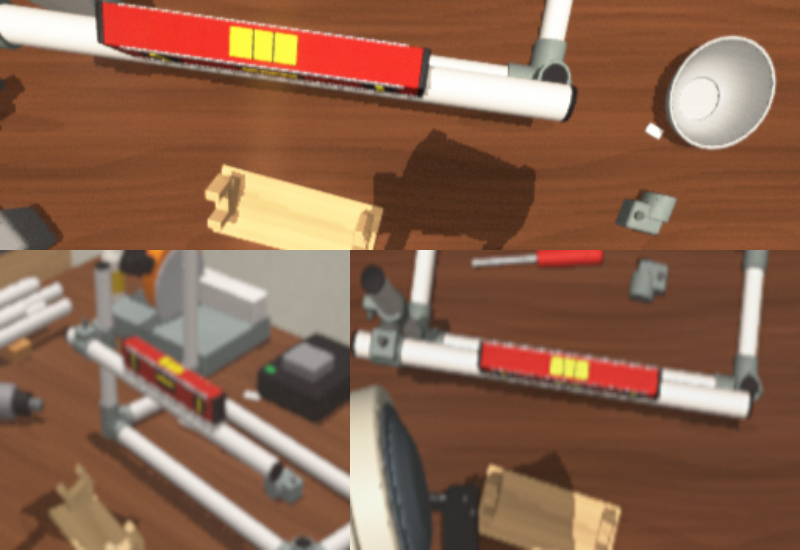

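```bash
python3 - <<'E'
from geo import *
import meas
from meas import lower_edge
from scipy.optimize import brentq
meas.smask=lambda im:(cv2.cvtColor(im,cv2.COLOR_BGR2HSV)[...,1]<60).astype(np.uint8)&(im.min(2)>105).astype(np.uint8)
yh=np.array([yr[0],yr[1],0]);yh/=np.linalg.norm(yh)
def ax(t): return yh*np.cos(t)-k*np.sin(t)
def tilt(f,t0):
    im,T,p=load(f);d=ax(t0);a,b=[proj(T,p,piv-s*d) for s in(.39,.465)]
    e,_=lower_edge(im,a,b,20,below=20 if f[0] in"wvr" and f[1:].isdigit() else 12)
    def g(t):
        r=[]
        for u,v in e:
            o,q=ray(T,p,u,v);n=np.cross(q,ax(t));n/=np.linalg.norm(n);n*=np.sign(n[2]);r.append((piv-o)@n-.014)
        return np.mean(r)
    try:return np.degrees(brentq(g,-.1,.2)),len(e)
    except Exception as x: return str(x),g(0),g(.1)
for fs,t0 in((("w0","s0","top1"),.1),(("r0","rs1"),.085),(("v0","vs0","vs1","vt1"),0.)):
    print([(f,tilt(f,t0)) for f in fs])
E
```

```text
[('w0', (np.float64(6.560195480867989), 20)), ('s0', (np.float64(5.76775244367129), 20)), ('top1', (np.float64(4.145538384556847), 20))]
[('r0', (np.float64(5.4968960231169355), 20)), ('rs1', (np.float64(5.35445066523067), 20))]
[('v0', (np.float64(0.939275546507825), 20)), ('vs0', (np.float64(0.5104040267623383), 18)), ('vs1', (np.float64(0.5384591229178785), 18)), ('vt1', (np.float64(-1.0778014887495087), 20))]
```

```bash
python3 - <<'E'
from nudge import *
ctrl.goto(pt(.3),R);ctrl.move_l(pt(.205),vel=.15)
press(.1795,3);ctrl.sleep(.1);release(.21)
print(touch(0),ctrl.current_t())
ctrl.move_l(pt(.22),vel=.03);ctrl.move_l(pt(.3),vel=.2)
Rd=np.array([[1,0,0],[0,-1,0],[0,0,-1.]])
ctrl.goto([.42,.16,.42],Rd);ctrl.sleep(.2)
save("side","xs1");save("top","xt1");save("wrist","x1");print(ctrl.current_t())
E
cat > tilt.py <<'E'
from geo import *
import meas
from meas import lower_edge,redmask
from scipy.optimize import brentq
meas.smask=lambda im:(cv2.cvtColor(im,cv2.COLOR_BGR2HSV)[...,1]<60).astype(np.uint8)&(im.min(2)>105).astype(np.uint8)
yh=np.array([yr[0],yr[1],0]);yh/=np.linalg.norm(yh)
def ax(t): return yh*np.cos(t)-k*np.sin(t)
for f in("vs1","xs1","vt1","xt1"):
    im,T,p=load(f);d=ax(0);e,_=lower_edge(im,*[proj(T,p,piv-s*d) for s in(.39,.465)],20,below=12)
    def g(t):
        r=[]
        for u,v in e:
            o,q=ray(T,p,u,v);n=np.cross(q,ax(t));n/=np.linalg.norm(n);n*=np.sign(n[2]);r.append((piv-o)@n-.014)
        return np.mean(r)
    m=redmask(im);a,b=proj(T,p,piv-.3*d+.06*k),proj(T,p,piv-.18*d+.06*k);rs=[]
    for q in(a,b):
        c=np.nonzero(m[int(q[1])-15:int(q[1])+15,int(q[0])])[0];rs.append(c.mean()+int(q[1])-15 if len(c) else None)
    print(f,np.degrees(brentq(g,-.1,.2)),len(e),"level red rows",rs,"pred",a,b)
E
python3 tilt.py
```

```text
press 0.1971 F -0.9
  press 0.1883 F 4.0
  press 0.1795 F 6.1
(True, np.float64(0.18975813925207557), np.float64(1.5140535098015109)) 43.025
47.0083
vs1 0.5384591229178785 18 level red rows [np.float64(152.0), np.float64(139.5)] pred [279.5462 152.3617] [257.4724 139.9538]
xs1 0.035799318681363185 18 level red rows [np.float64(152.5), np.float64(140.5)] pred [279.5462 152.3617] [257.4724 139.9538]
vt1 -1.0778014887495087 20 level red rows [np.float64(170.0), np.float64(164.0)] pred [281.1866 169.065 ] [234.4698 163.0138]
xt1 -1.5253198116025488 20 level red rows [np.float64(170.0), np.float64(164.0)] pred [281.1866 169.065 ] [234.4698 163.0138]
```

```bash
python3 -c "
from bench import ctrl
print(ctrl.sign_off(),ctrl.current_t())"
```

```text
the job is handed in; nothing more can be done
the job is handed in; nothing more can be done
```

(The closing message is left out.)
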